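Touch-open the jigsaw box

TASK

Open the larger of the two wooden boxes with fingertips only: press down on its lid near the front edge (the edge on your side, opposite the hinge) until the push catch lets go, take the finger away so that the lid springs ajar by itself, then push the lid the rest of the way back until it leans on its stop, past upright, and leave it open. Do not pinch or grip the lid, keep the smaller box shut, and leave the pencil cup, toy car and remote control where they are.

Things in the scene. Friction and masses are not known exactly. Their poses are not given: they have to be found in the camera images.
- large_box: the larger of two low wooden boxes, fixed to the table: 160 mm deep (its x) by 220 mm wide (its y), walls 9 mm thick and 70 mm high. Origin: centre of its underside, on the table; x points from the catch side (nearest the robot at yaw 0) to the hinge side, y to the left, z up.
- large_lid (a joint): lid angle of the larger box, rad: 0 = shut on its push catch, level; -0.044 = pressed in to the end of its travel (front edge 7 mm lower); 1.57 = upright; 1.75 = on its stop. Pressed past -0.03 and let go, it rises by itself in about 2 s to 0.35 to 0.6 and stays there; beyond that it stays at any angle, and 1 to 2 N pushes it. It does not catch again.
- large_hinge (a point): middle of the hinge axis of the larger lid, 80 mm along the box's x from its centre, 78 mm above the table; the axis runs along the box's y.
- large_press (a point): point on top of the larger lid, mid-width, 22 mm from the free front edge; moves with the lid. When shut it is 93 mm above the table. About 3 N down here moves the lid in; press to the end of its travel (6 N is plenty).
- large_edge (a point): middle of the lower edge of the free front of the larger lid, 170 mm from the hinge axis; moves with the lid. The front overhangs the box's front wall by 10 mm. When shut it is 78 mm above the table.
- large_lid_top (a point): middle of the top of the larger lid; moves with it. The lid is a wooden board 170 mm by 220 mm, 12 mm thick, its underside in the plane of the hinge axis, with a thin darker panel glued on top (3 mm thick, set in 6 mm from every edge), 15 mm in all. The catch's small steel parts hang up to 62 mm below it in the front left corner (+y), within 45 mm of that side; elsewhere the underside is clear.
- small_box: the smaller of two low wooden boxes, fixed to the table: 130 mm deep (its x) by 120 mm wide (its y), walls 9 mm thick and 70 mm high. Origin: centre of its underside, on the table; x points from the catch side (nearest the robot at yaw 0) to the hinge side, y to the left, z up.
- small_lid (a joint): lid angle of the smaller box, rad: 0 = shut on its push catch, level; -0.058 = pressed in to the end of its travel (front edge 8 mm lower); 1.57 = upright; 1.75 = on its stop. Same kind of catch; must stay shut (within 0.02).
- small_hinge (a point): middle of the hinge axis of the smaller lid, 65 mm along the box's x from its centre, 78 mm above the table; the axis runs along the box's y.
- small_press (a point): point on top of the smaller lid, mid-width, 22 mm from the free front edge; moves with the lid. When shut it is 93 mm above the table.
- small_edge (a point): middle of the lower edge of the free front of the smaller lid, 140 mm from the hinge axis; moves with the lid. The front overhangs the box's front wall by 10 mm. When shut it is 78 mm above the table.
- small_lid_top (a point): middle of the top of the smaller lid; moves with it. The lid is a wooden board 140 mm by 120 mm, 12 mm thick, its underside in the plane of the hinge axis, with a thin darker panel glued on top (3 mm thick, set in 6 mm from every edge), 15 mm in all. The catch's small steel parts hang up to 62 mm below it in the front left corner (+y), within 45 mm of that side; elsewhere the underside is clear.
- pencil_cup: loose plaster cup with pencils, bystander: 72 mm across, cup 85 mm high, pencils to about 155 mm. Origin: centre of its underside.
- toy_car: loose toy car, bystander: 80 mm long (its x), 40 mm wide, 38 mm high. Origin: under its centre, on the table.
- remote: loose black remote control, bystander: 150 mm long (its x), 44 mm wide, 18 mm high. Origin: centre of its underside.

How it is judged (in metres and radians):
On the way, in this order (a step that is already met when the one before it is completed fails the run):
1. the larger lid is pressed in on its catch by the fingers (value of joint large_lid below -0.02 rad and (contact force between the fingers and large_lid_c1 above 0.3 N or contact force between the fingers and large_lid_c0 above 0.3 N)), for 0.02 s.
2. the larger lid has sprung ajar and the fingers are off it (value of joint large_lid between 0.3 and 1.1 rad and contact force between the fingers and large_lid_c1 below 0.1 N and contact force between the fingers and large_lid_c0 below 0.1 N), for 0.2 s.
At the end, for the whole second after the job is handed in: The larger lid stands past upright (over 1.6 rad) at rest, untouched; the smaller lid is shut (within 0.02 rad); cup, car and remote are within 25 mm of where they began (value of joint large_lid above 1.6 rad and velocity of joint large_lid between -0.05 and 0.05 rad/s and value of joint small_lid between -0.02 and 0.02 rad and distance of each of pencil_cup, toy_car, remote from where it was at the start of the episode below 0.025 m).
It fails at once if the larger lid is pinched (fingers press on its top panel and its board at once) (contact force between the fingers and large_lid_c1 above 2 N and contact force between the fingers and large_lid_c0 above 2 N).
It fails at once if the smaller box's lid is pressed in or opened (value of joint small_lid above 0.02 rad or value of joint small_lid below -0.02 rad).
It fails at once if the pencil cup, toy car or remote is moved or lifted by more than 25 mm (distance of any of pencil_cup, toy_car, remote from where it was at the start of the episode above 0.025 m).
It also fails if it takes over 48 s, if anything falls off the work surface, if the arm or the gripper's body presses on something with over 40 N, if the wrist force passes 120 N, or if a joint passes its speed limit or range.

ROBOT

A 6-joint arm with a two-finger parallel gripper is mounted at the origin on the work surface. World frame = base frame: x ahead of the robot, y to its left, z up, the work surface at z = 0. Lengths are in m, angles in degrees, forces in N, time in s.
With the tool pointing down it reaches from about 0.325 to 0.9 m from the base axis. Payload 6.1 kg.
Tool frame: the origin (TCP) lies midway between the tips of the shut fingers; the grasp point (between the pads) lies 19 mm behind it (r.grip_point_offset is the distance from the TCP to the grasp point, in m); z points along the fingers, y is the direction in which the jaws open and shut (so a half turn about z gives the same grasp; the last joint's range is limited). The gripper opens to 87 mm and grips with 3 to 60 N. Pads are 19 mm wide; open, the fingers measure 117 mm over their backs; the gripper's body (75 mm by 190 mm) begins 51 mm behind the grasp point.
Start: joints at [66.858, 12.628, 87.462, -0, 79.91, -7.225], TCP at [0.171, 0.601, 0.223] pointing down, gripper open.
Joint ranges: [-170.65, 170.65], [-52.31, 119.04], [5.05, 147.46], [-71.25, 251.25], [11.57, 151.72], [-153.62, 153.62]. Speed limits (degrees/s): [147.25, 147.25, 172.46, 180, 180, 180].

INTERFACE

Orientations are given as [roll, pitch, yaw] about the fixed x, y, z axes, in that order (R = Rz(yaw) Ry(pitch) Rx(roll)).
In Python, from station import r gives the robot as it stands. Calls block until the motion is done:
- r.reach(position, orientation): joint-space move of the TCP to a pose.
- r.move_linear(position, feed=0.15, attitude=None): straight line of the TCP; attitude=None keeps the orientation; feed is the mean speed in m/s.
- r.move_j(angles): joint-space move.
- r.set_gripper(opening, newtons=None): finger opening in m; newtons is the grip in N (None keeps the last); returns when the fingers have stopped.
- r.pause(seconds).
- r.ik(position, orientation): joint angles nearest the present ones, or None.
- r.sense(): the state.
- r.snapshot(name): name is "scene" or "top"; returns the picture (480x640x3 uint8, red, green, blue); there is no depth.
- r.camera_params(name): a dict with "camera_matrix" (3x3 intrinsics, pixels), "T" (4x4, takes a point from camera to world coordinates). Camera axes: x right, y down, z forward; pixel columns grow to the right and rows downward; lengths in m; the calibration is good to about 2 mm. A picture is of the moment at which its call begins. camera_params takes no time and is no camera call.
A pose or a line that the arm cannot do raises r.MotionError and nothing moves.
- r.hand_in(): hands the job in, once; it reports no verdict.
The state is a dict: "time_s": time; "q": joint angles; "qvel": joint speeds; "effort": joint torques, N m; "eef_pos": TCP position; "ee_rot": TCP orientation; "ft_force": force on the tool from outside, world axes, zero at the start; "torque": the same for the moment, N m; "finger_gap": finger opening in m.
Only numpy, scipy, OpenCV 4.12 (cv2) and the standard library are available. Lean on these libraries where they do the work, as an engineer would, in place of code of your own. Each camera call takes 0.05 s, during which the arm holds its last target. There are 200 camera calls.

## Working session

There is one attempt and no reset: what is moved stays moved. The work goes in short steps, each a Python script; the robot and the scene stay as the last script left them, time stands still between calls to the robot, and variables do not carry over. Pictures are saved under pics/ and viewed, about 8 in all and at most 12, crops included, and the job is handed in when it is done.

```bash
mkdir -p pics; python3 - <<'E'
from station import r
import cv2,numpy as np
for n in("top","scene"):
    cv2.imwrite(f"pics/{n}0.png",r.snapshot(n)[:,:,::-1])
    p=r.camera_params(n);print(n,np.round(p["camera_matrix"],1).tolist(),np.round(p["T"],3).tolist())
s=r.sense();print(s)
E
```

```text
top [[526.6, 0.0, 325.4], [0.0, 526.6, 249.5], [0.0, 0.0, 1.0]] [[-0.022, -0.997, 0.067, 0.455], [-1.0, 0.023, 0.017, -0.055], [-0.018, -0.067, -0.998, 1.149], [0.0, 0.0, 0.0, 1.0]]
scene [[446.3, 0.0, 324.9], [0.0, 446.3, 239.8], [0.0, 0.0, 1.0]] [[0.415, 0.73, -0.543, 0.956], [0.91, -0.328, 0.254, -0.246], [0.008, -0.599, -0.8, 0.734], [0.0, 0.0, 0.0, 1.0]]
{'time_s': 0.1, 'q': array([ 6.68588370e+01,  1.26693583e+01,  8.75195046e+01, -2.20581131e-03,
        7.99109049e+01, -7.22396775e+00]), 'qvel': array([-0.00741631, -0.08742606, -0.22392803,  0.04901996, -0.02676124,
       -0.02526374]), 'effort': array([ 1.54312082e-03, -4.95940733e+01, -3.88522410e+01,  7.02645653e-02,
        5.13665518e-02, -2.03740444e-05]), 'eef_pos': array([0.17118685, 0.60051237, 0.22155869]), 'ee_rot': array([-1.79900751e+02, -1.03918231e-02,  1.64083184e+02]), 'ft_force': array([-0.50327405,  0.28304671, -0.43957647]), 'torque': array([-0.02237674,  0.04181461,  0.00492624]), 'finger_gap': 0.0870799127419626}
```

View pics/top0.png

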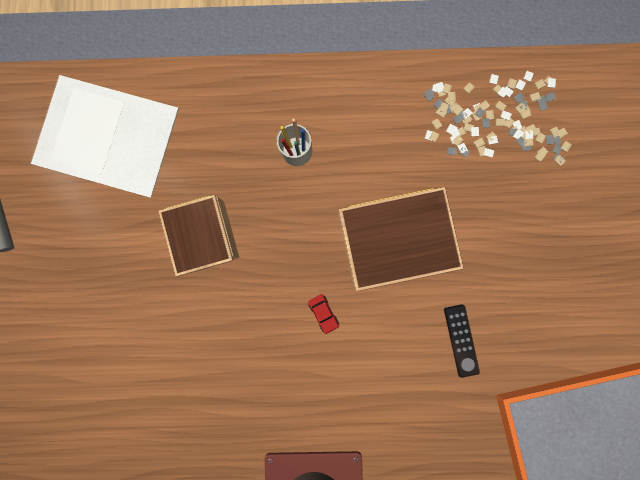

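View pics/scene0.png

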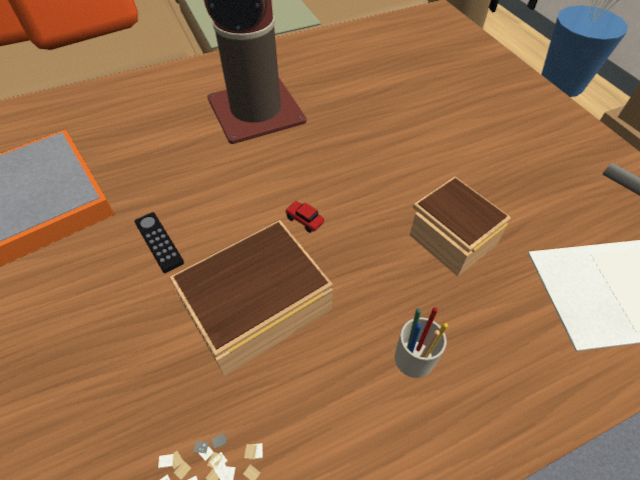

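The top view shows the large lid, panel corners about (340,210), (445,188), (462,268) and (358,289). The small box is at (197,235), the car at (323,314), the remote at (462,341) and the cup at (295,145). The scene view agrees, and both lids are shut.

```bash
cat > h.py <<'E'
from station import r
import cv2,numpy as np
from scipy.spatial.transform import Rotation as Ro
def cast(n,uv,z):
    p=r.camera_params(n);T=p["T"];d=T[:3,:3]@np.linalg.solve(p["camera_matrix"],[*uv,1.]);o=T[:3,3]
    return o+d*(z-o[2])/d[2]
def proj(n,P):
    p=r.camera_params(n);c=np.linalg.inv(p["T"])@[*P,1.];u=p["camera_matrix"]@c[:3];return u[:2]/u[2]
def att(alpha,yaw): # tool z points alpha deg below horizontal along box x; tool y horizontal
    a=np.radians(alpha);z=np.array([np.cos(a),0,-np.sin(a)]);y=np.array([0,-1.,0]);x=np.cross(y,z)
    return (Ro.from_euler('z',yaw,degrees=True)*Ro.from_matrix(np.c_[x,y,z])).as_euler('xyz',degrees=True)
E
python3 - <<'E'
from h import *
im=cv2.imread("pics/top0.png");hsv=cv2.cvtColor(im,cv2.COLOR_BGR2HSV)
m=((hsv[...,2]<110)&(hsv[...,1]>60)).astype(np.uint8); m[:, :140]=0; m[400:]=0;m[:180]=0
m=cv2.morphologyEx(m,cv2.MORPH_OPEN,np.ones((5,5)))
for c in cv2.findContours(m,0,2)[0]:
    if cv2.contourArea(c)<1500: continue
    b=cv2.boxPoints(cv2.minAreaRect(c));P=np.array([cast("top",q,.093) for q in b])
    print(cv2.contourArea(c),b.round(1).tolist(),P.round(3).tolist(),P.mean(0).round(4),[np.linalg.norm(P[i]-P[i-1]).round(4) for i in range(4)],[np.degrees(np.arctan2(*(P[i]-P[i-1])[1::-1])).round(1) for i in range(4)])
for n,uv in(("car",(323,314)),("remote",(462,341)),("cup",(295,145))): print(n,cast("top",uv,.02).round(3))
E
```

```text
2919.0 [[160.1999969482422, 212.5], [210.89999389648438, 198.0], [227.89999389648438, 257.70001220703125], [177.1999969482422, 272.20001220703125]] [[0.609, 0.297, 0.093], [0.636, 0.193, 0.093], [0.514, 0.159, 0.093], [0.487, 0.262, 0.093]] [0.5617 0.2278 0.093 ] [np.float64(0.1267), np.float64(0.1071), np.float64(0.1267), np.float64(0.1062)] [np.float64(15.8), np.float64(-75.4), np.float64(-164.6), np.float64(104.6)]
7757.0 [[342.3999938964844, 210.89999389648438], [443.20001220703125, 189.6999969482422], [459.29998779296875, 265.8999938964844], [358.3999938964844, 287.1000061035156]] [[0.603, -0.073, 0.093], [0.641, -0.278, 0.093], [0.487, -0.304, 0.093], [0.449, -0.102, 0.093]] [ 0.5453 -0.1891  0.093 ] [np.float64(0.1567), np.float64(0.2078), np.float64(0.1565), np.float64(0.2057)] [np.float64(10.4), np.float64(-79.4), np.float64(-170.4), np.float64(100.6)]
car [ 0.393 -0.028  0.02 ]
remote [ 0.33 -0.32  0.02]
cup [0.761 0.025 0.02 ]
```

Panel measures 157 x 207 mm (expected 158 x 208), so the pose is good: yaw about 10.5°. Next I check reach, then press.

```bash
cat >> h.py <<'E'
YAW=10.5;c,s=np.cos(np.radians(YAW)),np.sin(np.radians(YAW))
X=np.array([c,s,0]);Y=np.array([-s,c,0]);C=np.array([.5453,-.1891,0]);H=C+.085*X+[0,0,.078]
def W(u,v,z): return H*[1,1,0]+u*X+v*Y+[0,0,z]   # u,v from hinge middle, z above table
E
python3 - <<'E'
from h import *
for a in(20,30,40,50,60):
    print(a,[r.ik(W(u,-.02,z),att(a,YAW)) is not None for u,z in((-.26,.10),(-.13,.09),(-.09,.17),(0,.21),(.03,.21))])
down=att(90,YAW);print(down,r.ik(W(-.148,0,.12),down))
r.set_gripper(0)
r.move_linear(r.sense()["eef_pos"]+[0,0,.07],.2)
r.reach(W(-.148,0,.16),down)
r.move_linear(W(-.148,0,.105),.1)
f0=r.sense()["ft_force"]
for z in np.arange(.096,.080,-.0015):
    r.move_linear(W(-.148,0,z),.03);S=r.sense();f=S["ft_force"]-f0
    print(round(z,4),S["eef_pos"].round(4),f.round(1))
    if f[2]>7: break
r.move_linear(W(-.148,0,.30),.25)
r.pause(.8)
print(r.sense()["time_s"])
cv2.imwrite("pics/s1.png",r.snapshot("scene")[:,:,::-1])
E
```

```text
20 [True, True, True, True, True]
30 [True, True, True, True, True]
40 [True, True, True, True, True]
50 [True, True, True, True, True]
60 [True, True, True, True, True]
[180.    0.   10.5] [-3.11754995e+01  4.43833247e+00  1.08155641e+02 -2.54444375e-14
  6.74060266e+01  4.83245005e+01]
0.096 [ 0.4832 -0.2005  0.0959] [-0.3  0.5  0.6]
0.0945 [ 0.4833 -0.2006  0.0945] [-0.6  0.3  0. ]
0.093 [ 0.4835 -0.2007  0.0931] [ 0.6 -0.1  0.5]
0.0915 [ 0.4835 -0.2007  0.0916] [ 0.1 -0.4  1.4]
0.09 [ 0.4834 -0.2007  0.0899] [-1.7 -1.5  1.6]
0.0885 [ 0.4833 -0.2006  0.0884] [ 0.2 -1.2  0.9]
0.087 [ 0.4833 -0.2005  0.0868] [-0.3 -1.4  2.2]
0.0855 [ 0.4833 -0.2006  0.0856] [-2.8 -0.   2.7]
0.084 [ 0.4833 -0.2006  0.0844] [-2.9  0.4  6.1]
0.0825 [ 0.4832 -0.2007  0.0832] [-4.2 -0.1  9.4]
10.3917
```

View pics/s1.png

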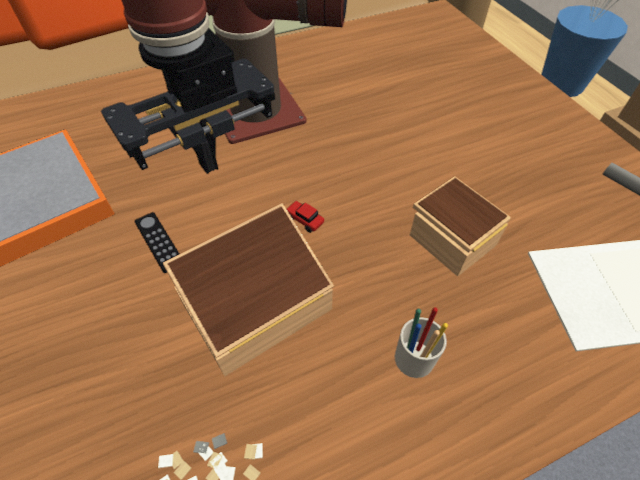

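The lid has let go and is rising: its near corners are now at about (167,265) and (283,209). I move in front of it and measure the settled angle.

```bash
python3 - <<'E'
from h import *
r.move_linear(W(-.25,-.02,.28),.2)
r.reach(W(-.29,-.02,.14),att(30,YAW))
r.pause(.3);S=r.sense();print(S["time_s"],S["eef_pos"],W(-.29,-.02,.14))
im=r.snapshot("scene");crop=im[120:400,120:400,::-1]
cv2.imwrite("pics/s2.png",cv2.resize(crop,None,fx=2,fy=2))
# predicted front board-top corners (v=+.11,-.11) for lid angles
for th in np.arange(.3,.7,.05):
    f=lambda v:(proj("scene",W(-.17*np.cos(th)+.012*np.sin(th)*1,v,.078+.17*np.sin(th)+.012*np.cos(th)))-120)*2
    print(round(th,2),f(.11).round(),f(-.11).round())
E
```

```text
12.7 [ 0.347657   -0.2461037   0.14026633] [ 0.34737745 -0.24612338  0.14      ]
0.3 [324. 170.] [ 88. 288.]
0.35 [325. 166.] [ 87. 286.]
0.4 [326. 163.] [ 86. 283.]
0.45 [328. 160.] [ 85. 281.]
0.5 [331. 157.] [ 85. 280.]
0.55 [333. 155.] [ 85. 279.]
0.6 [336. 153.] [ 85. 279.]
0.65 [339. 152.] [ 85. 279.]
```

View pics/s2.png

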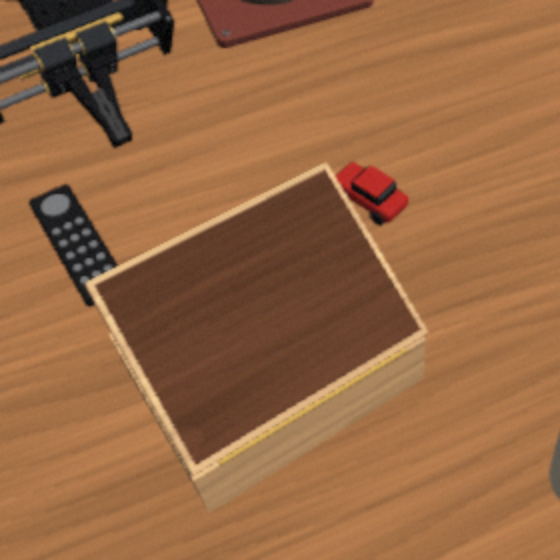

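The front-left corner is at (327,164) in the crop, which puts the lid at about 0.4 rad. The cars and remote haven't moved. Next: fingertips under the lid, then swing it back along an arc.

```bash
python3 - <<'E'
from h import *
A=att(30,YAW)
r.move_linear(W(-.29,-.02,.10),.15)
r.move_linear(W(-.125,-.02,.10),.12)
f0=r.sense()["ft_force"];print("in",f0.round(1))
for ph in np.arange(.3,1.73,.11):
    r.move_linear(W(-.125*np.cos(ph),-.02,.078+.125*np.sin(ph)),.08);S=r.sense();f=S["ft_force"]-f0
    print(round(ph,2),S["eef_pos"].round(3),f.round(1),round(S["time_s"],1))
    if np.linalg.norm(f)>15: print("stop");break
cv2.imwrite("pics/s3.png",r.snapshot("scene")[:,:,::-1])
E
```

```text
in [-0.5  0.1 -0.8]
0.3 [ 0.515 -0.216  0.115] [-0.  -0.3  0.5] 15.0
0.41 [ 0.52  -0.214  0.128] [0.6 0.  0.5] 15.4
0.52 [ 0.526 -0.213  0.14 ] [0.4 0.4 0.4] 15.7
0.63 [ 0.533 -0.212  0.152] [ 0.3 -0.6  1.1] 16.0
0.74 [ 0.542 -0.21   0.162] [0.4 0.3 0.6] 16.3
0.85 [ 0.551 -0.208  0.172] [-0.1  0.7  0.3] 16.7
0.96 [ 0.562 -0.206  0.181] [0.6 0.5 0.7] 17.0
1.07 [ 0.574 -0.204  0.188] [ 0.7  0.3 -0.2] 17.3
1.18 [ 0.586 -0.202  0.194] [ 1.  -0.9  1.4] 17.6
1.29 [ 0.599 -0.199  0.198] [0.1 0.2 0.5] 18.0
1.4 [ 0.612 -0.197  0.201] [-0.4 -0.1  1.2] 18.3
1.51 [ 0.625 -0.194  0.203] [ 0.8 -0.3  0.4] 18.6
1.62 [ 0.639 -0.192  0.203] [ 1.2  0.8 -0.8] 18.9
```

View pics/s3.png

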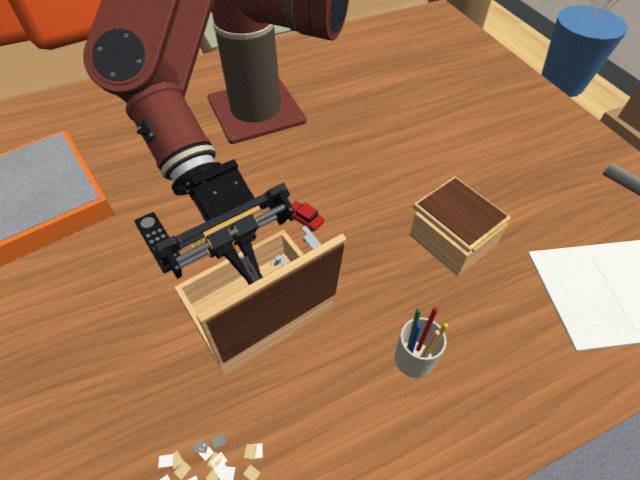

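The lid is now about upright, its top edge running from (205,318) to (343,240), with the fingers behind it. I push on to the stop, watching the force.

```bash
python3 - <<'E'
from h import *
f0=np.mean([r.sense()["ft_force"] for _ in range(3)],0)
for u in np.arange(.010,.045,.003):
    r.move_linear(W(u,-.02,.203),.04);r.pause(.1);f=r.sense()["ft_force"]-f0
    print(round(u,3),f.round(1), round(float(-f@X),1))
    if -f@X>5: break
r.move_linear(W(-.06,-.02,.215),.06)
r.move_linear(W(-.20,-.02,.30),.2)
r.pause(.5);print(r.sense()["time_s"])
cv2.imwrite("pics/s4.png",r.snapshot("scene")[:,:,::-1])
cv2.imwrite("pics/t4.png",r.snapshot("top")[100:400,140:540,::-1])
for th in(1.45,1.55,1.6,1.65,1.7,1.75):
    print(th,[proj("scene",W(-.17*np.cos(th)+k*np.sin(th),v,.078+.17*np.sin(th)+k*np.cos(th))).round(1).tolist() for k in(0,.012) for v in(.11,-.11)])
E
```

```text
0.01 [ 0.7 -0.7 -1.1] -0.6
0.013 [ 0.2  0.4 -0.2] -0.3
0.016 [-0.3 -0.5 -0.8] 0.4
0.019 [ 0.4  1.  -1.3] -0.5
0.022 [-1.6 -1.  -0.7] 1.8
0.025 [-6.5 -1.3 -0. ] 6.6
24.1417
1.45 [[327.8, 215.4], [184.0, 292.4], [332.7, 220.1], [187.7, 298.7]]
1.55 [[334.8, 222.5], [189.5, 301.8], [339.9, 227.9], [193.7, 308.9]]
1.6 [[338.4, 226.5], [192.5, 306.9], [343.5, 232.2], [196.9, 314.3]]
1.65 [[342.0, 230.6], [195.6, 312.2], [347.2, 236.7], [200.1, 319.9]]
1.7 [[345.6, 235.0], [198.8, 317.7], [350.8, 241.4], [203.5, 325.7]]
1.75 [[349.3, 239.6], [202.1, 323.4], [354.4, 246.2], [206.9, 331.7]]
```

View pics/s4.png

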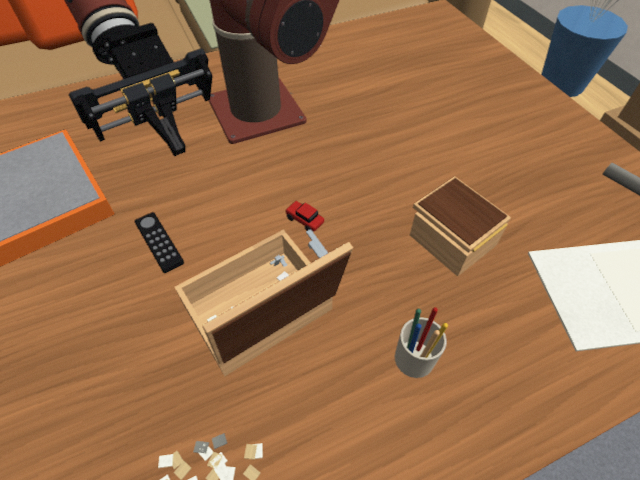

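View pics/t4.png

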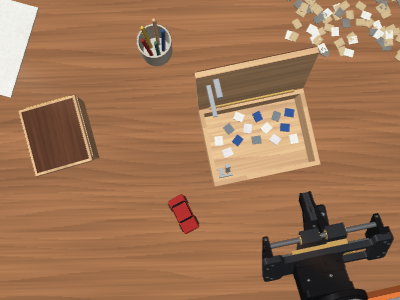

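The lid's top edge is at (350,247) and (205,325), which fits about 1.72–1.75 rad, and the push met a firm stop. The small box, car, remote and cup are where they were, and the fingers are clear.

```bash
python3 -c "
from station import r
print(r.hand_in(), r.sense()['time_s'])"
```

```text
the job is handed in; nothing more can be done
the job is handed in; nothing more can be done
```

The larger box is open with its lid leaning on its stop, and I handed the job in at about 24 s on the robot clock, against the 48 s limit. The hand-in reports no verdict.

- **Press:** With the fingers shut, I pressed the lid near its front edge to the end of its travel (about 9 N). Then I took the fingers away, and it sprang up by itself to about 0.4 rad.
- **Opening:** I put the fingertips under the lid from the front and swung it back along an arc with about 1–2 N. I stopped when the push rose to 6.6 N at the stop, then drew the fingers clear.
- **Last checks:** In the final picture, the lid's top edge fits 1.72–1.75 rad. By eye, the smaller box is shut and the cup, car and remote haven't moved; I didn't measure their positions again. No checks failed or disagreed.

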